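# Square a heavy lamp foot to the bench fence

### The job

Without gripping or lifting it, push the heavy cast lamp foot round by its corners until one of its two long sides squarely faces the steel fence while the foot still stands clear of the fence. Then push it home so that this long side lies flat against the fence, between the two end stops. Leave the torch, the lamp knuckle and the jar where they are.

Things in the scene. Friction and masses are not known exactly. Their poses are not given: they have to be found in the camera images.
- foot: Loose dark cast-metal foot of a bench lamp: a plain rectangular block 95 mm (its x) by 140 mm (its y) by 45 mm high, about 1.3 kg, with a round post socket seen in the middle of its top; too wide to grip. It slides on the bench with dry friction. Origin: centre of its underside, on the bench (z = 0). Its two long sides (140 mm) are the faces at x = +47.5 and -47.5 mm and are alike: either may go to the fence.
- fence: Fixed bare steel angle bolted to the bench, 270 mm long and 35 mm high. Origin: at bench height, in the middle of its flat working face, which looks towards the robot. Its x axis points away from the robot, through the fence (the foot stands on the -x side); its y runs along the face. At both ends a fixed stop block (20 mm along y, 35 mm high) stands out 30 mm from the working face; the clear space between the stops runs from y = -115 to +115 mm.
- torch: Loose yellow inspection torch with a black head, lying on the bench, 150 mm long along its x and 48 mm high, to be left alone. Origin: under its middle at bench height.
- knuckle: Loose black lamp-arm knuckle, 50 by 32 mm, 70 mm high, with an aluminium neck and round cap, to be left alone. Origin: centre of its underside.
- jar: Loose closed jar, 64 mm across and 85 mm high, to be left alone. Origin: centre of its underside.
Not all that is in view belongs to the job. Several things look just like the foot: the one meant starts nearest to the robot's base.

How it is judged:
By the outcome, as a careful person would: the job done as asked, in the order asked, and still so for the second after the job is handed in, with the robot touching nothing.
It also fails if it takes over 72 s, if anything falls off the work surface, if the arm or the gripper's body presses on something with over 40 N, if the wrist force passes 120 N, or if a joint passes its speed limit or range.

### The arm

A 7-joint arm with a two-finger parallel gripper is mounted at the origin on the work surface. World frame = base frame: x ahead of the robot, y to its left, z up, the work surface at z = 0. Lengths are in m, angles in rad, forces in N, time in s.
With the tool pointing down it reaches from about 0.4 to 0.85 m from the base axis. Payload 10.4 kg.
Tool frame: the origin (TCP) lies midway between the tips of the shut fingers; the grasp point (between the pads) lies 19 mm behind it; z points along the fingers, y is the line along which they close (so a half turn about z gives the same grasp; the last joint's range is limited). The gripper opens to 85 mm and grips with 20 to 120 N. Pads are 22 mm wide; open, the fingers measure 114 mm over their backs; the gripper's body (76 mm by 85 mm) begins 54 mm behind the grasp point. The pads swing forward as they close: fully open they stand 13 mm farther back than shut.
Start: joints at [-1.342, 0.332, -0.065, 1.46, 0.022, 1.35, -0.088], TCP at [0.156, 0.605, 0.231] pointing down, gripper open.
Joint ranges: [-2.6, 2.6], [-0.5, 2.12], [-1.47, 1.34], [0.16, 2.42], [-1.27, 4.41], [0.06, 2.06], [-2.6, 2.6]. Speed limits (rad/s): [2.22, 2.22, 2.79, 2.79, 3.14, 3.14, 3.14].

### API

Orientations are given as a unit quaternion [x, y, z, w].
In Python, from workcell import get_obs, camera, camera_params, hand_in gives the robot as it stands.
- The arm moves only by the tool carry_out, never from a script. Its argument "commands" is a list that holds one entry, the list of rows, each a list of 6 numbers: the shift along the tool's x, y, z in units of 40 mm (1.0 is 40 mm), then the turn, a rotation vector about the tool's x, y, z in units of 6 degrees (1.0 is 6 degrees). In form: [[[x, y, z, ax, ay, az], ...]]. A call has 1 to 20 rows; each row shifts and turns the commanded pose from where the row before left it, along the tool's axes as they then stand; what a row does not reach is not made up. A row lasts 1/12 s, in which the tool goes at most 41.7 mm and 7.16 degrees, less where a joint would pass 70% of its speed; a pose out of reach is approached as far as the arm can. A call is refused whole if a number of a shift passes 1 or a number of a turn 1, either way. A call with a gripper value outside its range is refused whole. "hand" is the closure, from -1 (fully open) to 1 (shut), set as the call begins (left out, the last holds). The fingers move at their own pace and stop on an object; "force" is the grip in N (left out, the last holds). Time passes only in rows, so rows that do not move let the fingers close. It gives the time, the measured TCP pose, the force, the opening and the grip force at its end, in the units of the state.
- get_obs(): the state, without advancing time (a new reading comes with each control period).
- camera(name): name is "scene" or "top"; returns the picture (420x560x3 uint8, red, green, blue); there is no depth.
- camera_params(name): a dict with "mtx" (3x3 intrinsics, pixels), "R" (3x3) and "t" (3): a world point X has camera coordinates R X + t. Camera axes: x right, y down, z forward; pixel columns grow to the right and rows downward; lengths in m; the calibration is good to about 2 mm. A picture is of the moment at which its call begins. camera_params takes no time and is no camera call.
- hand_in(): hands the job in; it is judged then, once.
The state is a dict: "clock": time; "joint_pos": joint angles; "joint_velocities": joint speeds; "tau": joint torques, N m; "position": TCP position; "ee_rot": TCP orientation; "ft_force": force on the tool from outside, world axes, zero at the start; "torque": the same for the moment, N m; "grip_width": opening from 0.0 (shut) to 1.0 (fully open); "grasp_force": force on a finger pad.
Only numpy, scipy, OpenCV 4.12 (cv2) and the standard library are available. Lean on these libraries where they do the work, as an engineer would, in place of code of your own. Each camera call takes 0.05 s, during which the arm holds its last target. There are 200 camera calls.

## Working session

There is one attempt and no reset: what is moved stays moved. The work goes in short steps, Python scripts to look and compute and a tool call to move; the robot and the scene stay as the last step left them, time stands still between calls to the robot, and variables do not carry over. Pictures are saved under pics/ and viewed, at most 10 in all, crops included, and the job is handed in when it is done.

Besides the shell and the picture viewer there is one more tool, called after ">>>" as name(argument=value, ...), one argument or row to a line, values as JSON. carry_out: Moves the arm, as the interface text tells. Its arguments: {"type":"object","properties":{"commands":{"type":"array"},"hand":{"type":"number"},"force":{"type":"number"}},"required":["commands"]}

```bash
mkdir -p pics
python3 - <<'E'
from workcell import *
import cv2
for n in("scene","top"):
    cv2.imwrite(f"pics/{n}0.png",camera(n)[:,:,::-1]); p=camera_params(n); print(n,p["mtx"],p["R"],p["t"])
o=get_obs();print(o)
E
```

```text
scene [[410.08566035   0.         279.90662275]
 [  0.         410.08566035 213.94900607]
 [  0.           0.           1.        ]] [[-0.12616536  0.99199405  0.00548703]
 [ 0.81374419  0.10665524 -0.57135371]
 [-0.5673647  -0.06762001 -0.82068559]] [ 0.07964336 -0.45474688  1.55724536]
top [[522.179844     0.         286.97925246]
 [  0.         522.179844   212.71106656]
 [  0.           0.           1.        ]] [[ 0.01229979 -0.99989288  0.00793398]
 [-0.98151704 -0.01358844 -0.19089174]
 [ 0.1909791  -0.00543941 -0.98157903]] [-0.01333548  0.60257134  1.18381029]
{'clock': 0.1, 'joint_pos': array([-1.34158187,  0.33282403, -0.06471374,  1.46088026,  0.02157028,
        1.3499078 , -0.08849568]), 'joint_velocities': array([ 5.71721039e-04, -3.68114021e-03,  1.56283881e-03, -2.12697962e-03,
        1.87047488e-03,  9.75686977e-05, -1.56328321e-03]), 'tau': array([ 2.00100301e-03, -6.26734972e+01,  4.95950645e-02, -3.92429495e+01,
        1.63196126e-02,  6.75009549e-03,  8.36275433e-06]), 'position': array([0.15562486, 0.60495229, 0.23057499]), 'ee_rot': array([ 1.25559684e-01,  9.92085846e-01, -6.59106442e-04, -6.96008197e-05]), 'ft_force': array([ 0.24579875, -0.42862025, -0.48507868]), 'torque': array([0.00406247, 0.01271188, 0.02902997]), 'grasp_force': 0.0, 'grip_width': 0.9972882456892167}
```

View pics/top0.png

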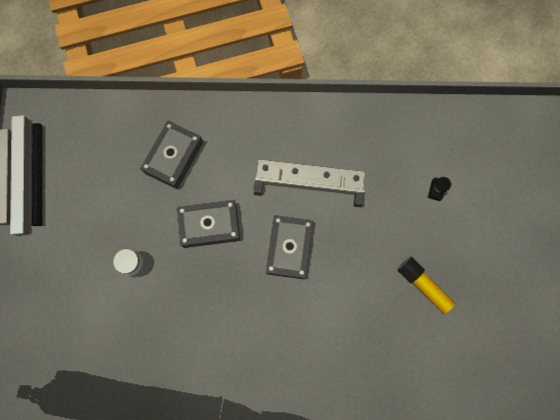

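View pics/scene0.png

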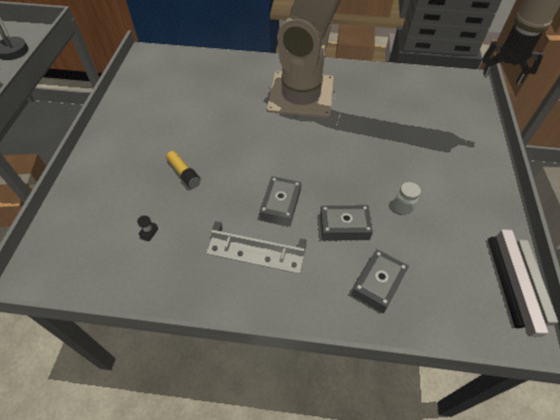

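The pictures show three alike dark blocks in top view at (290,247), (208,223) and (171,153). The fence is at (310,177) with stops at (259,187) and (360,198). The torch is at (425,285), the knuckle at (439,188) and the jar at (127,262). By the description the foot should be the one at (290,247); I'll measure and check it with a crop.

```bash
cat > h.py <<'E'
from workcell import *
import cv2, numpy as np
def ray(n,uv,z):
    p=camera_params(n); d=p["R"].T@np.linalg.solve(p["mtx"],[uv[0],uv[1],1.]); c=-p["R"].T@p["t"]
    return (c+d*(z-c[2])/d[2])[:2]
def proj(n,X):
    p=camera_params(n); q=p["mtx"]@(p["R"]@np.array(X,float)+p["t"]); return q[:2]/q[2]
E
python3 - <<'E'
from h import *
im=cv2.imread("pics/top0.png")
for uv in((290,247),(208,223),(171,153)): p=ray("top",uv,.045);print(uv,p.round(3),np.hypot(*p).round(3))
for n,uv,z in(("torch",(398,264),.02),("torch2",(450,310),.02),("kn",(439,188),.04),("jar",(127,262),.085)):print(n,ray("top",uv,z).round(3))
c=im[150:290,240:380]; cv2.imwrite("pics/c0.png",cv2.resize(c,None,fx=4.2,fy=4.2,interpolation=cv2.INTER_CUBIC))
E
```

```text
(290, 247) [ 0.522 -0.014] 0.523
(208, 223) [0.578 0.183] 0.606
(171, 153) [0.751 0.281] 0.801
torch [ 0.488 -0.275]
torch2 [ 0.38  -0.395]
kn [ 0.673 -0.376]
jar [0.478 0.358]
```

View pics/c0.png

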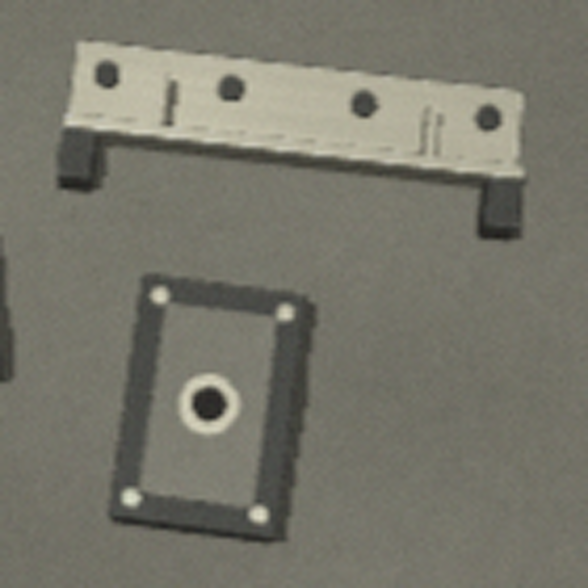

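The crop confirms the choice: rim, four bright screws at crop (160,295), (286,312), (131,497) and (259,514), and the socket ring at (208,404). It is 0.52 m from the base; the others are at 0.61 m and 0.80 m. The fence face's top edge runs from crop (103,137) to (482,175).

```bash
cat >> h.py <<'E'
F=None
def foot(n,guess,im=None):
    "bright blobs (4 screws + ring) within 85 mm of guess on z=.045 -> centre, yaw of foot's long axis (deg)"
    im=camera(n) if im is None else im
    g=cv2.cvtColor(im,cv2.COLOR_RGB2GRAY)
    _,_,st,ce=cv2.connectedComponentsWithStats((g>150).astype(np.uint8))
    P=np.array([ray(n,c,.045) for c,s in zip(ce[1:],st[1:]) if s[4]<120])
    P=P[np.hypot(*(P-guess).T)<.085]
    r=cv2.minAreaRect((P*1000).astype(np.float32)); b=cv2.boxPoints(r)
    e=max([b[1]-b[0],b[2]-b[1]],key=np.linalg.norm)
    return len(P),np.array(r[0])/1000,np.array(r[1]),np.degrees(np.arctan2(e[1],e[0]))%180
E
python3 - <<'E'
from h import *
im=cv2.imread("pics/top0.png")[:,:,::-1].copy()
print(foot("top",(.522,-.014),im)); print(foot("scene",(.522,-.014),cv2.imread("pics/scene0.png")[:,:,::-1].copy()))
for uv in((160,295),(286,312),(131,497),(259,514),(208,404)): print(ray("top",(240+uv[0]/4.2,150+uv[1]/4.2),.045).round(4))
a,b=[ray("top",(240+u/4.2,150+v/4.2),.035) for u,v in((103,137),(482,175))]
print("fence",a,b,(a+b)/2,np.degrees(np.arctan2(*(a-b)[::-1])),np.linalg.norm(a-b))
for u,v in((60,180),(98,182),(480,230),(520,233)): print(ray("top",(240+u/4.2,150+v/4.2),.035).round(4))
E
```

```text
(5, array([ 0.52512958, -0.01207624]), array([ 72.3584671, 116.2039032]), np.float32(172.70917))
(5, array([ 0.52426715, -0.01245359]), array([ 71.98203278, 117.26358032]), np.float32(173.08476))
[0.5866 0.0155]
[ 0.5777 -0.0564]
[0.4713 0.03  ]
[ 0.4628 -0.0418]
[ 0.5244 -0.0126]
fence [0.681528   0.05034601] [ 0.66189923 -0.17067156] [ 0.67171362 -0.06016278] 84.92482438453683 0.22188748284298063
[0.6554 0.0748]
[0.6546 0.0527]
[ 0.6292 -0.1691]
[ 0.6277 -0.1923]
```

>>> carry_out(
  commands=[
    [[0, 0, 0, 0, 0, -0.8], [0, 0, 0, 0, 0, -0.8], [0, 0, 0, 0, 0, -0.8], [-0.45, -0.75, 0, 0, 0, 0], [-0.45, -0.75, 0, 0, 0, 0], [-0.45, -0.75, 0, 0, 0, 0], [-0.45, -0.75, 0, 0, 0, 0], [-0.45, -0.75, 0, 0, 0, 0], [-0.45, -0.75, 0, 0, 0, 0], [-0.45, -0.75, 0, 0, 0, 0], [-0.45, -0.75, 0, 0, 0, 0], [-0.45, -0.75, 0, 0, 0, 0], [-0.45, -0.75, 0, 0, 0, 0], [-0.45, -0.75, 0, 0, 0, 0], [-0.45, -0.75, 0, 0, 0, 0], [-0.45, -0.75, 0, 0, 0, 0], [-0.45, -0.75, 0, 0, 0, 0], [-0.45, -0.75, 0, 0, 0, 0], [-0.45, -0.75, 0, 0, 0, 0], [-0.45, -0.75, 0, 0, 0, 0]],
  ],
  hand=1,
)

```text
clock: 1.77
position: [0.4619, 0.0934, 0.2313]
ee_rot: [0.0, 1.0, 0.0, 0.0]
ft_force: [0.6, 0.9, -0.1]
grip_width: 0.004
grasp_force: 0.0
```

>>> carry_out(
  commands=[
    [[-0.25, 0, 0.6, 0, 0, 0], [0, 0, 0.7, 0, 0, 0], [0, 0, 0.7, 0, 0, 0], [0, 0, 0.7, 0, 0, 0], [0, 0, 0.7, 0, 0, 0], [0, 0, 0.7, 0, 0, 0], [0, 0, 0.6, 0, 0, 0], [0, 0, 0.3, 0, 0, 0], [0, 0, 0.2, 0, 0, 0], [0, 0, 0, 0, 0, 0], [0, 0, 0, 0, 0, 0]],
  ],
)

```text
clock: 2.68
position: [0.4716, 0.0951, 0.0236]
ee_rot: [0.0, 1.0, -0.0, -0.0]
ft_force: [0.2, 0.3, 0.2]
grip_width: -0.001
grasp_force: 0.0
```

>>> carry_out(
  commands=[
    [[0, -0.3, 0, 0, 0, 0], [0, -0.3, 0, 0, 0, 0], [0, -0.2, 0, 0, 0, 0], [0, -0.1, 0, 0, 0, 0], [0, -0.1, 0, 0, 0, 0], [0, -0.1, 0, 0, 0, 0], [0, -0.1, 0, 0, 0, 0], [0, -0.1, 0, 0, 0, 0], [0, -0.1, 0, 0, 0, 0], [0, -0.1, 0, 0, 0, 0], [0, -0.1, 0, 0, 0, 0], [0, -0.1, 0, 0, 0, 0], [0, -0.1, 0, 0, 0, 0], [0, -0.1, 0, 0, 0, 0], [0, -0.1, 0, 0, 0, 0], [0, -0.1, 0, 0, 0, 0], [0, -0.1, 0, 0, 0, 0], [0, -0.1, 0, 0, 0, 0], [0, 0, 0, 0, 0, 0]],
  ],
)

```text
clock: 4.27
position: [0.4708, 0.0045, 0.0236]
ee_rot: [-0.0, 1.0, 0.001, -0.001]
ft_force: [-4.8, 6.2, 3.4]
grip_width: -0.004
grasp_force: 3.5
```

Run:
```python
from h import *
for n in("top","scene"):
    im=camera(n); cv2.imwrite(f"pics/{n}1.png",im[:,:,::-1])
    try: print(n,foot(n,(.525,-.03),im))
    except Exception as e: print(n,e)
```

```text
top (3, array([ 0.52450061, -0.02059384]), array([139.10032654,   6.79984665]), np.float32(28.953682))
scene (3, array([ 0.58783203, -0.03376208]), array([66.6062851 , 57.80337524]), np.float32(51.81292))
```

View pics/scene1.png

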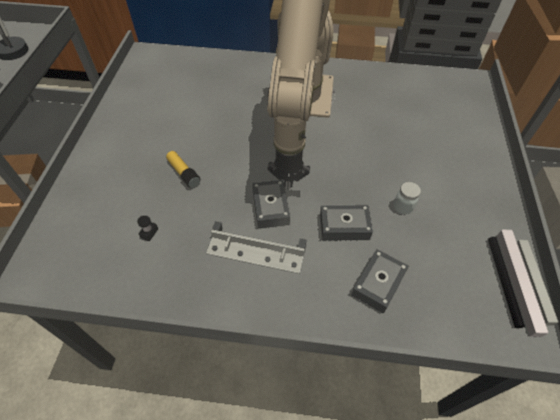

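The foot (scene, ring at 271,199) has turned about 25–30° counter-clockwise. The gripper tip is at its near-left edge and hides a screw.

```bash
cat >> h.py <<'E'
def pts(n,guess,im=None,rad=.085):
    im=camera(n) if im is None else im
    g=cv2.cvtColor(im,cv2.COLOR_RGB2GRAY)
    _,_,st,ce=cv2.connectedComponentsWithStats((g>135).astype(np.uint8))
    return [(*ray(n,c,.045).round(3),int(s[4])) for c,s in zip(ce[1:],st[1:]) if s[4]<120 and np.hypot(*(ray(n,c,.045)-guess))<rad]
E
python3 - <<'E'
from h import *
for n in("top","scene"): print(n,pts(n,(.525,-.03),cv2.imread(f"pics/{n}1.png")[:,:,::-1].copy(),.1))
E
```

```text
top [(np.float64(0.607), np.float64(-0.059), 14), (np.float64(0.587), np.float64(0.01), 14), (np.float64(0.486), np.float64(0.056), 61), (np.float64(0.483), np.float64(-0.044), 62), (np.float64(0.471), np.float64(-0.057), 101)]
scene [(np.float64(0.544), np.float64(-0.041), 42), (np.float64(0.586), np.float64(0.009), 6), (np.float64(0.605), np.float64(-0.059), 8)]
```

>>> carry_out(
  commands=[
    [[0, 0.4, 0, 0, 0, 0], [0, 0.35, -0.2, 0, 0, 0], [0, 0, -0.6, 0, 0, 0], [0, 0, -0.7, 0, 0, 0], [0, 0, -0.3, 0, 0, 0], [-0.4, -0.5, 0, 0, 0, 0], [-0.5, -0.6, 0, 0, 0, 0], [-0.5, -0.6, 0, 0, 0, 0], [-0.5, -0.6, 0, 0, 0, 0], [-0.5, -0.6, 0, 0, 0, 0], [-0.5, -0.5, 0, 0, 0, 0], [-0.5, -0.5, 0, 0, 0, 0], [0, 0, 0, 0, 0, 0], [0, 0, 0, 0, 0, 0]],
  ],
)

```text
clock: 5.53
position: [0.6077, -0.1244, 0.0951]
ee_rot: [0.001, 1.0, -0.0, -0.0]
ft_force: [-0.6, 0.4, -0.6]
grip_width: 0.004
grasp_force: 0.0
```

Run:
```python
from h import *
for n in("top","scene"): print(n,pts(n,(.54,-.04)))
print(get_obs()["position"])
```

```text
top [(np.float64(0.607), np.float64(-0.059), 14), (np.float64(0.587), np.float64(0.01), 12), (np.float64(0.561), np.float64(-0.106), 2), (np.float64(0.542), np.float64(-0.035), 88), (np.float64(0.56), np.float64(-0.095), 1), (np.float64(0.556), np.float64(-0.1), 2), (np.float64(0.527), np.float64(-0.089), 2), (np.float64(0.516), np.float64(-0.087), 1), (np.float64(0.507), np.float64(-0.087), 1), (np.float64(0.475), np.float64(-0.022), 15), (np.float64(0.47), np.float64(-0.073), 2)]
scene [(np.float64(0.475), np.float64(-0.021), 4), (np.float64(0.539), np.float64(-0.04), 62), (np.float64(0.586), np.float64(0.009), 6), (np.float64(0.605), np.float64(-0.059), 9)]
[ 0.60701747 -0.12225135  0.09515189]
```

>>> carry_out(
  commands=[
    [[0, 0, 0.6, 0, 0, 0], [0, 0, 0.7, 0, 0, 0], [0, 0, 0.5, 0, 0, 0], [0, 0.2, 0, 0, 0, 0], [0, 0.2, 0, 0, 0, 0], [0, 0.2, 0, 0, 0, 0], [0, 0.1, 0, 0, 0, 0], [0, 0.1, 0, 0, 0, 0], [0, 0.1, 0, 0, 0, 0], [0, 0.1, 0, 0, 0, 0], [0, 0.1, 0, 0, 0, 0], [0, 0.1, 0, 0, 0, 0], [0, 0.1, 0, 0, 0, 0], [0, 0.1, 0, 0, 0, 0], [0, 0.1, 0, 0, 0, 0], [0, 0.1, 0, 0, 0, 0], [0, 0.1, 0, 0, 0, 0], [0, 0.1, 0, 0, 0, 0], [0, 0.1, 0, 0, 0, 0], [0, 0.1, 0, 0, 0, 0]],
  ],
)

```text
clock: 7.3
position: [0.6084, -0.045, 0.0243]
ee_rot: [0.001, 1.0, -0.001, 0.001]
ft_force: [2.4, -5.9, 2.4]
grip_width: 0.001
grasp_force: 3.1
```

Run:
```python
from h import *
for n in("top","scene"):
    im=camera(n); cv2.imwrite(f"pics/{n}2.png",im[:,:,::-1]);print(n,[tuple(map(float,p)) for p in pts(n,(.54,-.03),im) if p[2]>2])
```

```text
top [(0.558, -0.02, 3.0)]
scene [(0.526, -0.01, 11.0), (0.556, 0.041, 5.0)]
```

>>> carry_out(
  commands=[
    [[0, 0.1, 0, 0, 0, 0], [0, 0.1, 0, 0, 0, 0], [0, 0.1, 0, 0, 0, 0], [0, 0, 0, 0, 0, 0], [0, -0.3, 0, 0, 0, 0], [0, -0.5, 0, 0, 0, 0], [0, 0, -0.6, 0, 0, 0], [0, 0, -0.7, 0, 0, 0], [0, 0, -0.4, 0, 0, 0], [0.6, -0.6, 0, 0, 0, 0], [0.7, -0.6, 0, 0, 0, 0], [0.7, -0.5, 0, 0, 0, 0], [0.7, -0.3, 0, 0, 0, 0], [0.5, 0, 0, 0, 0, 0], [0, 0, 0, 0, 0, 0]],
  ],
)

```text
clock: 8.65
position: [0.4751, -0.1447, 0.0909]
ee_rot: [0.002, 1.0, 0.001, -0.001]
ft_force: [0.9, -0.4, 0.2]
grip_width: 0.005
grasp_force: 0.0
```

Run:
```python
from h import *
for n in("top","scene"):
    im=camera(n); cv2.imwrite(f"pics/{n}3.png",im[:,:,::-1]);print(n,[tuple(map(float,p)) for p in pts(n,(.53,-.02),im) if p[2]>2])
```

```text
top [(0.599, -0.004, 14.0), (0.549, 0.048, 14.0), (0.515, -0.084, 14.0), (0.465, -0.032, 14.0)]
scene [(0.465, -0.033, 5.0), (0.515, -0.085, 5.0), (0.53, -0.019, 58.0), (0.548, 0.047, 7.0), (0.599, -0.005, 6.0)]
```

View pics/top3.png

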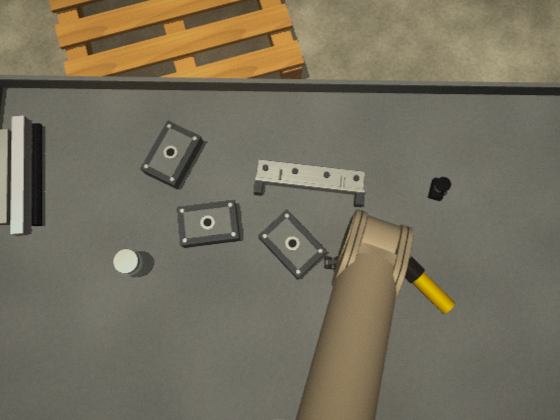

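The foot is now diagonal (top, centre at 292,243, yaw about 44°) and clear of everything. The arm is off to the right, above the torch. Next I push the near corner from the robot side.

>>> carry_out(
  commands=[
    [[0.2, 0.5, 0, 0, 0, 0], [0.2, 0.7, 0, 0, 0, 0], [0.2, 0.7, 0, 0, 0, 0], [0.2, 0.7, 0, 0, 0, 0], [0.2, 0.7, 0, 0, 0, 0], [0, 0.4, 0, 0, 0, 0], [0, 0, 0, 0, 0, 0], [0, 0, 0, 0, 0, 0], [0, 0, 0.5, 0, 0, 0], [0, 0, 0.7, 0, 0, 0], [0, 0, 0.5, 0, 0, 0], [0, 0, 0, 0, 0, 0]],
  ],
)

```text
clock: 9.75
position: [0.4376, 0.0036, 0.0203]
ee_rot: [0.001, 1.0, -0.001, -0.003]
ft_force: [-1.3, 0.3, 0.1]
grip_width: 0.001
grasp_force: 0.0
```

>>> carry_out(
  commands=[
    [[-0.08, -0.12, 0, 0, 0, 0], [-0.08, -0.12, 0, 0, 0, 0], [-0.08, -0.12, 0, 0, 0, 0], [-0.08, -0.12, 0, 0, 0, 0], [-0.08, -0.12, 0, 0, 0, 0], [-0.08, -0.12, 0, 0, 0, 0], [-0.08, -0.12, 0, 0, 0, 0], [-0.08, -0.12, 0, 0, 0, 0], [-0.08, -0.12, 0, 0, 0, 0], [-0.08, -0.12, 0, 0, 0, 0], [-0.08, -0.12, 0, 0, 0, 0], [-0.08, -0.12, 0, 0, 0, 0], [-0.08, -0.12, 0, 0, 0, 0], [-0.08, -0.12, 0, 0, 0, 0], [-0.08, -0.12, 0, 0, 0, 0], [0, 0, 0, 0, 0, 0], [0.4, 0.2, 0, 0, 0, 0], [0.3, 0.2, 0, 0, 0, 0], [0, 0, 0, 0, 0, 0]],
  ],
)

```text
clock: 11.33
position: [0.458, -0.05, 0.0235]
ee_rot: [0.0, 1.0, 0.0, -0.0]
ft_force: [-1.0, 0.5, -0.8]
grip_width: -0.001
grasp_force: 0.0
```

```bash
cat >> h.py <<'E'
def state(g):
    for n in("top","scene"):
        P=[tuple(map(float,p)) for p in pts(n,g,camera(n)) if p[2]>2]; print(n,P)
        S=np.array([p[:2] for p in P if p[2]<25])
        for i in range(len(S)):
            for j in range(i):
                d=S[i]-S[j]; L=np.linalg.norm(d); a=np.degrees(np.arctan2(d[1],d[0]))
                if abs(L-.072)<.005: print("  short -> yaw",(a+90)%180)
                if abs(L-.117)<.005: print("  long -> yaw",a%180)
                if abs(L-.1374)<.004: print("  diag mid",(S[i]+S[j])/2)
    o=get_obs(); print(o["clock"],o["position"],o["ft_force"])
E
python3 -c "
from h import *
state((.555,-.04))"
```

```text
top [(0.602, 0.016, 11.0), (0.578, -0.098, 14.0), (0.566, -0.038, 40.0), (0.531, 0.03, 13.0), (0.474, -0.021, 57.0)]
  long -> yaw 78.11134196037202
  short -> yaw 78.84534026107167
  diag mid [ 0.5545 -0.034 ]
scene [(0.553, -0.035, 62.0), (0.53, 0.031, 4.0), (0.577, -0.099, 5.0), (0.601, 0.015, 4.0)]
  diag mid [ 0.5535 -0.034 ]
  short -> yaw 77.30041551040263
  long -> yaw 78.11134196037202
11.4333 [ 0.46012682 -0.05079402  0.02401268] [ 0.42588662 -0.56575376  0.55036318]
```

>>> carry_out(
  commands=[
    [[0, -0.4, 0, 0, 0, 0], [0, -0.35, 0, 0, 0, 0], [0, 0, 0, 0, 0, 0], [-0.2, 0, 0, 0, 0, 0], [-0.2, 0, 0, 0, 0, 0], [-0.08, 0, 0, 0, 0, 0], [-0.08, 0, 0, 0, 0, 0], [-0.08, 0, 0, 0, 0, 0], [-0.08, 0, 0, 0, 0, 0], [-0.08, 0, 0, 0, 0, 0], [-0.08, 0, 0, 0, 0, 0], [-0.08, 0, 0, 0, 0, 0], [0, 0, 0, 0, 0, 0], [0.3, 0, 0, 0, 0, 0], [0.3, 0, 0, 0, 0, 0], [0, 0, 0, 0, 0, 0]],
  ],
)

```text
clock: 12.77
position: [0.4719, -0.0808, 0.0228]
ee_rot: [0.0, 1.0, 0.0, -0.001]
ft_force: [-0.3, -0.4, 0.4]
grip_width: -0.0
grasp_force: 0.0
```

```bash
python3 -c "
from h import *
state((.56,-.04))"
```

```text
top [(0.603, 0.021, 15.0), (0.59, -0.094, 13.0), (0.532, 0.03, 15.0), (0.489, -0.046, 103.0), (0.498, -0.063, 54.0)]
  long -> yaw 83.55046529615772
  short -> yaw 82.77568430595466
  diag mid [ 0.561 -0.032]
scene [(0.518, -0.085, 5.0), (0.532, 0.029, 5.0), (0.559, -0.032, 60.0), (0.589, -0.094, 7.0), (0.604, 0.021, 4.0)]
  long -> yaw 82.99873244250466
  short -> yaw 82.77568430595467
  diag mid [ 0.5605 -0.0325]
  diag mid [ 0.561 -0.032]
  short -> yaw 83.65980825409008
  long -> yaw 82.56859202882748
12.8667 [ 0.47413646 -0.08052071  0.02342657] [0.1731469  1.0667337  0.17950664]
```

Run:
```python
from h import *
for n,lo,hi in(("top",-.14,.02),("scene",-.14,.02)):
    g=cv2.cvtColor(cv2.imread(f"pics/{n}0.png"),cv2.COLOR_BGR2GRAY).astype(float)
    # sample along x at each fence y, find strongest dark->bright edge (front top edge, z=.035)
    Q=[]
    for y in np.arange(lo,hi,.004):
        xs=np.arange(.645,.70,.0005)
        uv=np.array([proj(n,(x,y,.035)) for x in xs],np.float32)
        v=cv2.remap(g.astype(np.float32),uv[:,:1],uv[:,1:],cv2.INTER_LINEAR)[:,0]
        d=np.gradient(cv2.GaussianBlur(v[:,None],(1,7),0)[:,0]); Q.append((xs[np.argmax(d)],y))
    Q=np.array(Q); k,b=np.polyfit(Q[:,1],Q[:,0],1); r=Q[:,0]-k*Q[:,1]-b; m=abs(r)<2*np.median(abs(r))+1e-4
    k,b=np.polyfit(Q[m,1],Q[m,0],1); print(n,"angle",np.degrees(np.arctan2(1,k)),"x at y=-.06",b-.06*k,"res",abs(r[m]).max())
```

```text
Traceback (most recent call last):
  File "h.py", line 7, in proj
    p=camera_params(n); q=p["mtx"]@(p["R"]@np.array(X,float)+p["t"]); return q[:2]/q[2]
ValueError: time passes only in moves, steps and waits
```

```bash
sed -i 's/^import cv2, numpy as np/import cv2, numpy as np, functools\ncamera_params=functools.lru_cache(camera_params)/' h.py
python3 - <<'E'
from h import *
for n,lo,hi in(("top",-.14,.02),("scene",-.14,.02)):
    g=cv2.cvtColor(cv2.imread(f"pics/{n}0.png"),cv2.COLOR_BGR2GRAY).astype(np.float32)
    Q=[]
    for y in np.arange(lo,hi,.004):
        xs=np.arange(.645,.70,.0005)
        uv=np.array([proj(n,(x,y,.035)) for x in xs],np.float32)
        v=cv2.remap(g,uv[:,:1],uv[:,1:],cv2.INTER_LINEAR)
        d=np.gradient(cv2.GaussianBlur(v,(1,7),0)[:,0]); Q.append((xs[np.argmax(d)],y))
    Q=np.array(Q); k,b=np.polyfit(Q[:,1],Q[:,0],1); r=Q[:,0]-k*Q[:,1]-b; m=abs(r)<2*np.median(abs(r))+1e-4
    k,b=np.polyfit(Q[m,1],Q[m,0],1); print(n,"angle",np.degrees(np.arctan2(1,k)),"x at y=-.06",b-.06*k,"res",abs(r[m]).max())
E
```

```text
top angle 83.94969375778574 x at y=-.06 0.6749744840525294 res 0.0010693245778612415
scene angle 97.4891650208095 x at y=-.06 0.6859717205009844 res 0.012503986866790329
```

>>> carry_out(
  commands=[
    [[-0.2, 0, 0, 0, 0, 0], [-0.2, 0, 0, 0, 0, 0], [-0.1, 0, 0, 0, 0, 0], [-0.06, 0, 0, 0, 0, 0], [-0.06, 0, 0, 0, 0, 0], [-0.06, 0, 0, 0, 0, 0], [0, 0, 0, 0, 0, 0], [0, 0, 0, 0, 0, 0], [0.4, 0, 0, 0, 0, 0], [0.4, 0, 0, 0, 0, 0], [0, 0.5, 0, 0, 0, 0], [0, 0.5, 0, 0, 0, 0], [0, 0.4, 0, 0, 0, 0], [0, 0, 0, 0, 0, 0]],
  ],
)

```text
clock: 14.03
position: [0.4696, -0.0215, 0.0233]
ee_rot: [-0.002, 1.0, 0.001, 0.0]
ft_force: [0.5, 0.2, 0.1]
grip_width: -0.0
grasp_force: 0.0
```

>>> carry_out(
  commands=[
    [[0, 0, 0.1, 0, 0, 0.5], [0, 0, 0.1, 0, 0, 0.45], [0, 0, 0.1, 0, 0, 0], [0, 0, 0, 0, 0, 0], [0, 0, 0, 0, 0, 0], [0, 0, 0, 0, 0, 0], [0, 0, 0, 0, 0, 0], [0, 0, 0, 0, 0, 0]],
  ],
  hand=-1,
)

```text
clock: 14.7
position: [0.4692, -0.0249, 0.0115]
ee_rot: [0.05, 0.999, 0.0, 0.0]
ft_force: [-0.2, 0.9, 0.1]
grip_width: 0.996
grasp_force: 0.0
```

```bash
python3 -c "
from h import *
state((.56,-.035)); cv2.imwrite('pics/top4.png',camera('top')[140:300,220:400][:,:,::-1].repeat(3,0).repeat(3,1))"
```

```text
top [(0.604, 0.022, 13.0), (0.593, -0.093, 13.0), (0.573, -0.033, 54.0), (0.532, 0.032, 5.0)]
  long -> yaw 84.53615718676335
  short -> yaw 82.09283729704157
  diag mid [ 0.5625 -0.0305]
scene [(0.532, 0.029, 5.0), (0.561, -0.032, 58.0), (0.592, -0.093, 6.0), (0.604, 0.023, 6.0)]
  diag mid [ 0.562 -0.032]
  short -> yaw 85.23635830927381
  long -> yaw 84.0938588862295
14.8 [ 0.46913789 -0.02482834  0.01144059] [ 0.27415676 -0.54107156 -0.35336496]
```

View pics/top4.png

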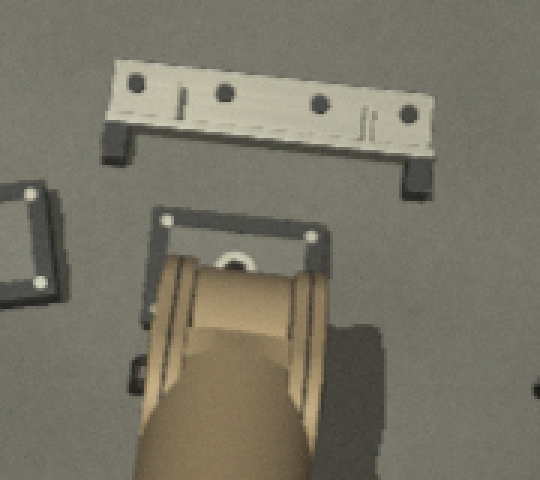

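The crop shows the foot square to the fence (far screws at 167,220 and 312,237) and clear of it by about 6 cm. The open gripper is behind it. Now I push it home with both fingers.

>>> carry_out(
  commands=[
    [[-0.3, 0, 0, 0, 0, 0], [-0.25, 0, 0, 0, 0, 0], [-0.12, 0, 0, 0, 0, 0], [-0.1, 0, 0, 0, 0, 0], [-0.1, 0, 0, 0, 0, 0], [-0.1, 0, 0, 0, 0, 0], [-0.1, 0, 0, 0, 0, 0], [-0.1, 0, 0, 0, 0, 0], [-0.1, 0, 0, 0, 0, 0], [-0.1, 0, 0, 0, 0, 0], [-0.1, 0, 0, 0, 0, 0], [-0.1, 0, 0, 0, 0, 0], [-0.1, 0, 0, 0, 0, 0], [-0.1, 0, 0, 0, 0, 0], [-0.1, 0, 0, 0, 0, 0], [-0.1, 0, 0, 0, 0, 0], [-0.1, 0, 0, 0, 0, 0], [-0.1, 0, 0, 0, 0, 0], [0, 0, 0, 0, 0, 0]],
  ],
)

```text
clock: 16.43
position: [0.5529, -0.0334, 0.0103]
ee_rot: [0.05, 0.999, 0.0, -0.003]
ft_force: [-9.8, 0.9, 7.5]
grip_width: 0.999
grasp_force: 4.9
```

```bash
python3 -c "
from h import *
state((.60,-.035))"
```

```text
top [(0.663, 0.011, 3.0), (0.652, 0.02, 4.0), (0.601, 0.022, 101.0), (0.611, 0.006, 60.0), (0.629, -0.11, 4.0), (0.617, -0.083, 3.0), (0.592, -0.089, 59.0), (0.578, -0.101, 94.0)]
scene [(0.579, 0.023, 5.0), (0.612, -0.034, 48.0), (0.64, -0.098, 5.0), (0.651, 0.017, 7.0)]
  diag mid [ 0.6095 -0.0375]
  short -> yaw 85.23635830927383
  long -> yaw 84.53615718676336
16.5333 [ 0.55297935 -0.0333453   0.01037819] [-8.86182228  0.86649353  2.77311046]
```

>>> carry_out(
  commands=[
    [[-0.1, 0, 0, 0, 0, 0], [-0.1, 0, 0, 0, 0, 0], [-0.06, 0, 0, 0, 0, 0], [-0.05, 0, 0, 0, 0, 0], [-0.04, 0, 0, 0, 0, 0], [-0.03, 0, 0, 0, 0, 0], [0, 0, 0, 0, 0, 0]],
  ],
)

```text
clock: 17.12
position: [0.5673, -0.0348, 0.0102]
ee_rot: [0.05, 0.999, 0.0, -0.004]
ft_force: [-12.9, 2.2, 7.6]
grip_width: 1.003
grasp_force: 6.4
```

>>> carry_out(
  commands=[
    [[-0.03, 0, 0, 0, 0, 0], [-0.03, 0, 0, 0, 0, 0], [0, 0, 0, 0, 0, 0]],
  ],
)

```text
clock: 17.37
position: [0.5697, -0.035, 0.0103]
ee_rot: [0.05, 0.999, 0.0, -0.004]
ft_force: [-13.6, 1.0, 7.4]
grip_width: 0.999
grasp_force: 6.6
```

Still sliding freely; I'll continue in small steps.

>>> carry_out(
  commands=[
    [[-0.03, 0, 0, 0, 0, 0], [-0.03, 0, 0, 0, 0, 0], [-0.03, 0, 0, 0, 0, 0], [0, 0, 0, 0, 0, 0]],
  ],
)

```text
clock: 17.7
position: [0.5714, -0.0352, 0.0102]
ee_rot: [0.05, 0.999, 0.001, -0.006]
ft_force: [-22.2, 3.1, 17.0]
grip_width: 0.998
grasp_force: 11.7
```

>>> carry_out(
  commands=[
    [[-0.03, 0, 0, 0, 0, 0], [0, 0, 0, 0, 0, 0], [0, 0, 0, 0, 0, 0]],
  ],
)

```text
clock: 17.95
position: [0.5714, -0.0352, 0.0101]
ee_rot: [0.05, 0.999, 0.001, -0.007]
ft_force: [-29.5, 3.9, 22.6]
grip_width: 0.997
grasp_force: 14.8
```

```bash
python3 -c "
from h import *
state((.625,-.04))"
```

```text
top [(0.694, 0.008, 3.0), (0.695, -0.01, 3.0), (0.685, -0.008, 8.0), (0.635, 0.019, 119.0), (0.643, 0.002, 69.0), (0.668, -0.1, 14.0), (0.609, -0.104, 106.0)]
scene [(0.6, 0.023, 5.0), (0.631, -0.035, 46.0), (0.659, -0.101, 7.0), (0.671, 0.014, 7.0)]
  diag mid [ 0.6295 -0.039 ]
  short -> yaw 82.77568430595467
  long -> yaw 84.04286888529178
18.05 [ 0.57143595 -0.03518677  0.01006554] [-28.62041162   3.08922859  21.67206697]
```

>>> carry_out(
  commands=[
    [[0.05, 0, 0, 0, 0, 0], [0.1, 0, 0, 0, 0, 0], [0.4, 0, 0, 0, 0, 0], [0.7, 0, 0, 0, 0, 0], [0.7, 0, 0, 0, 0, 0], [0.7, 0, -0.5, 0, 0, 0], [0.4, 0, -0.9, 0, 0, 0], [0, 0, -0.9, 0, 0, 0], [0, 0.7, -0.9, 0, 0, 0], [0, 0.9, -0.7, 0, 0, 0], [0, 0.9, 0, 0, 0, 0], [0, 0.9, 0, 0, 0, 0], [0, 0.9, 0, 0, 0, 0], [0, 0.5, 0, 0, 0, 0], [0, 0, 0, 0, 0, 0]],
  ],
)

```text
clock: 19.3
position: [0.4745, 0.1671, 0.1617]
ee_rot: [0.047, 0.999, 0.001, 0.0]
ft_force: [0.2, 0.7, -0.4]
grip_width: 0.999
grasp_force: 0.0
```

```bash
python3 -c "
from h import *
state((.63,-.04)); 
a=camera('top')[120:280,220:400][:,:,::-1]; b=camera('scene')[170:290,180:340][:,:,::-1]
cv2.imwrite('pics/t5.png',cv2.resize(a,None,fx=3.5,fy=3.5,interpolation=2)); cv2.imwrite('pics/s5.png',cv2.resize(b,None,fx=5,fy=5,interpolation=2))"
```

```text
top [(0.671, 0.016, 12.0), (0.659, -0.1, 14.0), (0.63, -0.039, 119.0), (0.599, 0.023, 13.0), (0.588, -0.093, 13.0)]
  long -> yaw 84.09385888622948
  short -> yaw 84.44702896696322
  diag mid [ 0.629  -0.0385]
  diag mid [ 0.6295 -0.0385]
  short -> yaw 84.36931724236479
  long -> yaw 84.58297788614338
scene [(0.587, -0.093, 5.0), (0.599, 0.022, 6.0), (0.627, -0.039, 69.0), (0.659, -0.1, 9.0), (0.671, 0.015, 8.0)]
  long -> yaw 84.04286888529178
  short -> yaw 84.4470289669632
  diag mid [ 0.629 -0.039]
  diag mid [ 0.629 -0.039]
  short -> yaw 84.4470289669632
  long -> yaw 84.04286888529178
19.4 [0.47485507 0.16223117 0.16159741] [ 1.29660363 -1.58774516 -0.26227789]
```

View pics/t5.png

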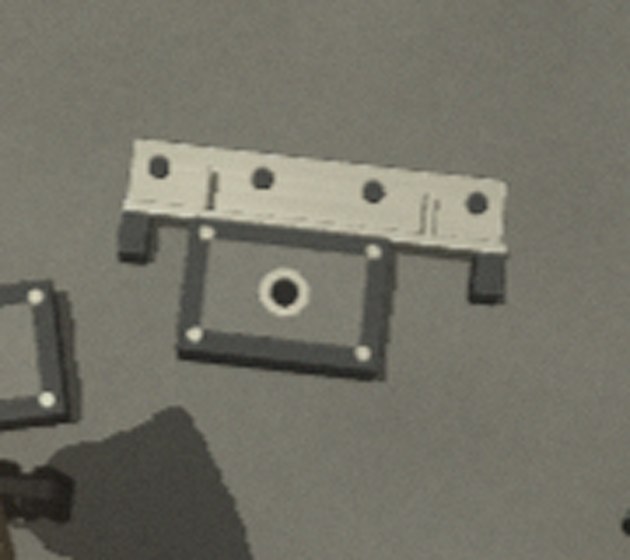

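View pics/s5.png

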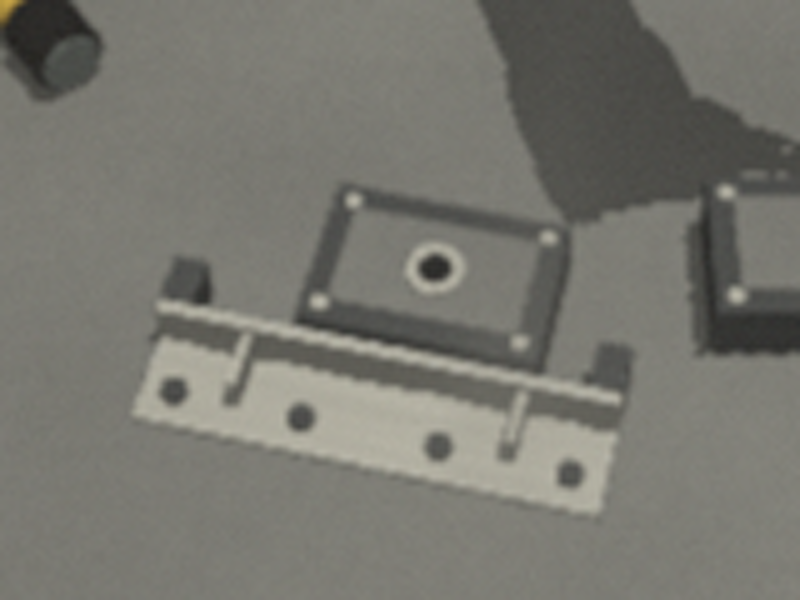

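Both crops show the foot's long side flat along the fence (top crop, edge from 195,222 to 390,243). It sits between the stops at (135,237) and (487,278), and the gripper is clear.

```bash
python3 -c "
from workcell import *
print(hand_in())"
```

```text
the job is handed in; nothing more can be done
None
```

The job is handed in: I pushed the foot square to the fence while it stood about 6 cm clear, then home with its long side flat against the fence between the stops; I moved nothing else, and the gripper is clear of everything.

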